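# Set the spring tweezers in the slots of a lens retaining ring and hold them there

### The job

Take the long bent-tip spring tweezers off the rest, squeeze them until the tips are as far apart as the two slots in the ring of the lens cell in the vise (34 mm), and lower both tips gently into the slots without touching the glass or disturbing anything else on the bench. Finish while holding: keep the tweezers in the gripper with the tips in the slots and the gap steady at 34 mm, so that a colleague can unscrew the ring; do not let go.

Things in the scene. Friction and masses are not known exactly. Their poses are not given: they have to be found in the camera images.
- tweezers: long steel spring tweezers (lens spanner), 182 mm long over all, lying level on the rest, blades on edge. Origin: midway between the two ribbed thumb plates (where it is held), at the blades' mid-height, 45 mm above the bench on the rest. x points to the tips, y to the left blade, z up. Blades 10 mm high, joined at the closed end (x = -92 to -112 mm), bent down at the tip end. 70 g, balanced at the origin to within 6 mm
- thumb_left (a point): centre of the outer face of the left thumb plate (28 mm long along x, 12 mm high). The two outer faces are 37 mm apart when free, and 29 mm apart and parallel when the tips are 34 mm apart. The tip gap shrinks 1.75 mm per mm of squeeze; the spring pushes back about 1 N per mm (8 N at the 34 mm gap)
- thumb_right (a point): centre of the outer face of the right thumb plate, the same on the other blade
- blade_left (a joint): angle by which the left blade is squeezed in from free (rad); the right one follows equally. 0 = free, tips 48 mm apart; 0.043 = tips 34 mm apart; 0.001 rad is 0.33 mm of tip gap; stop at 0.115. Sprung, returns to 0
- tip_left (a point): lower end of the left tip: an upright pin 2.5 mm thick and 11 mm long, 70 mm ahead of (x), 24 mm left of (when free) and 24 mm below the tweezers' origin
- tip_right (a point): lower end of the right tip, the same on the other blade
- rest: fixed black plastic rest; origin on the bench below the tweezers' origin to within 4 mm, x along them. Base 4 mm thick, 64 mm wide, x = -87 to +53 mm; two uprights 6 mm thick at x = -75 (52 mm wide) and +43 mm (72 mm wide) carry the tweezers at 40 mm, between horns rising to 48 mm. Nothing stands beside the thumb plates
- vise: fixed lens vise, base 90 x 128 x 12 mm, two jaws up to 32 mm high along its y axis, a screw knob reaching y = +84 mm; origin: centre of its underside, on the bench
- cell: black lens cell fixed upright in the vise, turned any way within 0.4 rad; 60 mm across, 36 mm high, its underside 12 mm above the bench; origin: centre of the underside, z up. Flush with its top (48 mm above the bench) lies an aluminium retaining ring, outside 42, inside 26 mm, with two opposite slots at y = +17 and -17 mm, 34 mm apart, each marked by a white line on the black rim
- slot_a (a point): centre of the mouth of the slot at the cell's y = +17 mm, level with the ring's top. The slot is 6 mm wide (along the cell's x), 8 mm long (along y, across the ring) and 5 mm deep with a flat floor; open towards the glass, closed outwards by the rim
- slot_b (a point): centre of the mouth of the like slot at the cell's y = -17 mm, level with the ring's top
- glass: the lens inside the ring, 24 mm across; its top is 4 mm below the ring's top at the middle and 6 mm at the edge; origin: centre of its underside, 29 mm above the cell's underside
- plain_cell: second lens cell, loose on the bench, 60 mm across and 36 mm high like the one in the vise, but its ring is plain, without slots; origin: centre of its underside
- objective: small steel microscope objective standing up, 25 mm across, 45 mm high; origin: centre of its underside
- eyepiece: black eyepiece standing up, 39 mm across, 46 mm high; origin: centre of its underside
- fine_tweezers: short straight fine tweezers lying flat on the bench, 110 mm long, 8 mm high, not the ones to use; origin: on the underside, mid-length
- cleaner: small white bottle of lens cleaner, 40 mm across, 95 mm high; origin: centre of its underside
- blower: rubber air blower standing up, bulb 54 mm across, nozzle up to 95 mm; origin: centre of its underside
- slide_tray: shallow white tray of glass slides, 100 x 170 x 14 mm; origin: centre of its underside
- driver: small screwdriver with black handle lying on the bench, 150 mm long
Things that resemble listed ones, but are neither listed nor needed, are in the scene too. Several things have the shape of the tweezers; the one meant has the colours described above. Leave any green look-alike of the rest alone.

How it is judged:
By the outcome, as a careful person would: the job done as asked, in the order asked, and still so for the second after the job is handed in, while the arm keeps its last pose, push and grip.
It also fails if it takes over 38 s, if anything falls off the work surface, if the arm or the gripper's body presses on something with over 40 N, if the wrist force passes 120 N, or if a joint passes its speed limit or range.

### The arm

A 6-joint arm with a two-finger parallel gripper is mounted at the origin on the work surface. World frame = base frame: x ahead of the robot, y to its left, z up, the work surface at z = 0. Lengths are in mm, angles in rad, forces in N, time in s.
With the tool pointing down it reaches from about 350 to 975 mm from the base axis. Payload 7.1 kg.
Tool frame: the origin (TCP) lies at the very end of the fingers, on their centre line; the grasp point (between the pads) lies tcp_to_grasp behind it (tcp_to_grasp is the distance from the TCP to the grasp point, in mm); z points along the fingers, x is the direction in which the jaws open and shut, and the axes are right-handed (so a half turn about z gives the same grasp; the last joint's range is limited). The gripper opens to 88 mm and grips with 3 to 60 N. Pads are 20 mm wide; open, the fingers measure 115 mm over their backs; the gripper's body (75 mm by 178 mm) begins 61 mm behind the grasp point.
Start: joints at [-1.177, 0.423, 1.63, -0, 1.089, -0.019], TCP at [250.75, -572.476, 222.675] pointing down, gripper open.
Joint ranges: [-3, 3], [-0.9, 2.11], [0.09, 2.58], [-1.31, 4.45], [0.11, 2.69], [-2.54, 2.54]. Speed limits (rad/s): [2.39, 2.39, 3.01, 3.14, 3.14, 3.14].

### API

Orientations are given as a rotation vector (axis times angle).
In Python, from workcell import get_obs, get_image, close_job, recognise, mark_of, tcp_to_grasp gives the robot as it stands. The module is installed in compiled form; this text tells all that it offers.
- The arm moves only by the tool move_arm, never from a script. Its argument "motion" is a list of rows, each a list of 7 numbers: the shift along the world's x, y, z in mm, then the turn, a rotation vector about the world's x, y, z in rad, then the finger opening in mm, from 0 to 87.8. A call has 1 to 5 rows; each row is the pose to reach, as a shift and turn from the pose commanded when the call began; what a row does not reach only later rows make up. A row lasts 1/12 s, in which the tool goes at most 41.7 mm and 7.16 degrees, less where a joint would pass 70% of its speed; a pose out of reach is approached as far as the arm can. A call with a gripper value outside its range is refused whole. The fingers move at their own pace and stop on an object; the grip force is fixed at half the most. Time passes only in rows, so rows that repeat a pose let the fingers close. It gives the time, the measured TCP pose, the force and the opening at its end, in the units of the state.
- get_obs(): the state, without advancing time (a new reading comes with each control period).
- get_image(name): name is "scene" or "side" or "wrist"; returns a dict with "color" (384x512x3 uint8, red, green, blue), "mtx" (3x3 intrinsics, pixels), "camera_from_world" (4x4, takes a point from world to camera coordinates). Camera axes: x right, y up, looking along -z (the intrinsics and any distortion apply to the point x, -y, -z); pixel columns grow to the right and rows downward; lengths in mm; the calibration is good to about 2 mm. A picture is of the moment at which its call begins. There is no depth.
- close_job(): hands the job in, once; it reports no verdict.
Trained networks look in a picture, given as the dict that the camera call returned (one of the last four; its "shot" number tells which), for a name from the list of things; names that differ only in an ending like _2 or _b are one class to them, and where a whole thing is asked for, a point or a joint stands for the part that bears it (a point fixed in the world has none). Each returns a list of dicts, best first, with "p" (0 to 1); they miss things now and then, are a little off and sometimes report something else, mostly with a low value. They report only what shows in the picture. A call takes as long as a camera call. They do not tell look-alikes from the thing itself.
- recognise(picture, label): "bbox" ([centre column, centre row, width, height] in pixels, round what is visible of it).
- mark_of(picture, label): "location" ([row, column] in pixels: a listed point, or the origin of a listed thing).
The state is a dict: "t": time; "qpos": joint angles; "qvel": joint speeds; "joint_torque": joint torques, N m; "ee_pos": TCP position; "orientation": TCP orientation; "ft_force": force on the tool from outside, world axes, zero at the start; "moment": the same for the moment, N m; "width": finger opening in mm.
Only numpy, scipy, OpenCV 4.12 (cv2) and the standard library are available. Lean on these libraries where they do the work, as an engineer would, in place of code of your own. Each camera call takes 0.05 s, during which the arm holds its last target. There are 200 camera calls.

## Working session

There is one attempt and no reset: what is moved stays moved. The work goes in short steps, Python scripts to look and compute and a tool call to move; the robot and the scene stay as the last step left them, time stands still between calls to the robot, and variables do not carry over. Pictures are saved under pics/ and viewed, about 8 in all and at most 12, crops included, and the job is handed in when it is done.

Besides the shell and the picture viewer there is one more tool, called after "Call:" as name([rows], argument=value, ...), one row to a line, values as JSON. move_arm: Moves the arm, as the interface text tells. Its arguments: {"type":"object","properties":{"motion":{"type":"array"}},"required":["motion"]}

```bash
mkdir -p pics
cat > h.py <<'E'
import numpy as np, cv2
from workcell import *
def save(im,name,crop=None,scale=1):
    a=im["color"][:,:,::-1]
    if crop: c0,r0,c1,r1=crop; a=a[r0:r1,c0:c1]
    cv2.imwrite("pics/"+name,cv2.resize(a,None,fx=scale,fy=scale,interpolation=cv2.INTER_CUBIC))
def proj(im,P):
    P=np.atleast_2d(P); T=im["camera_from_world"]; c=P@T[:3,:3].T+T[:3,3]
    c=c*[1,-1,-1]; u=c@im["mtx"].T; return u[:,:2]/u[:,2:]
def ray(im,col,row):
    T=im["camera_from_world"]; R=T[:3,:3]; o=-R.T@T[:3,3]
    d=np.linalg.inv(im["mtx"])@[col,row,1]; return o,R.T@(d*[1,-1,-1])
def at_z(im,col,row,z):
    o,d=ray(im,col,row); return o+d*(z-o[2])/d[2]
E
python3 - <<'E'
from h import *
print(tcp_to_grasp, get_obs())
a=get_image("scene");b=get_image("side");c=get_image("wrist")
print(a.keys())
st=np.vstack([np.hstack([a["color"],b["color"]])])
for im,n in((a,"scene"),(b,"side"),(c,"wrist")):
    print(n, "cam", np.round(-im["camera_from_world"][:3,:3].T@im["camera_from_world"][:3,3]))
    for l,z in(("tweezers",45),("vise",0),("cell",12),("slot_a",48),("slot_b",48),("thumb_left",45),("rest",0)):
        for m in mark_of(im,l)[:4]:
            r,k=m["location"]; print(l,round(m["p"],2),np.round([k,r]),np.round(at_z(im,k,r,z)))
save(a,"scene.png",scale=1.5); save(b,"side.png",scale=1.5)
E
```

```text
18.700000000000003 {'t': 0.0, 'qpos': array([-1.17702937e+00,  4.23821200e-01,  1.63069101e+00,  5.80320104e-05,
        1.08858732e+00, -1.89977416e-02]), 'qvel': array([-7.01175609e-04,  5.77016331e-04,  1.63450729e-03, -6.35475267e-04,
       -2.76044986e-05,  2.26404395e-03]), 'joint_torque': array([ 7.09977894e-05, -5.44623435e+01, -2.73663890e+01,  6.42080256e-02,
        2.26752117e-02, -9.85087399e-05]), 'ee_pos': array([ 250.54136767, -571.98039436,  221.91355998]), 'orientation': array([-2.62874880e+00,  1.71862851e+00,  1.91022360e-03]), 'ft_force': array([ 1.28844173, -0.19947792,  0.55447599]), 'moment': array([0.00298177, 0.03551393, 0.05061632]), 'width': 87.75742262691207}
dict_keys(['color', 'mtx', 'camera_from_world', 'shot'])
scene cam [1104.  614.  819.]
tweezers 0.72 [293. 174.] [404.  21.  45.]
tweezers 0.64 [293. 214.] [525. 134.  45.]
vise 0.87 [220. 184.] [ 557. -135.    0.]
cell 0.56 [217. 180.] [ 561. -145.   12.]
slot_a 0.81 [222. 176.] [ 562. -116.   48.]
slot_a 0.62 [216. 170.] [ 559. -151.   48.]
slot_a 0.42 [272. 243.] [637. 167.  48.]
slot_a 0.26 [260
[... 275 characters left out ...]
47.  45.]
rest 0.62 [370. 200.] [287. 221.   0.]
rest 0.6 [290. 231.] [544. 144.   0.]
side cam [  507. -1002.  1250.]
tweezers 0.67 [261. 172.] [539. 124.  45.]
tweezers 0.63 [213. 211.] [379. -40.  45.]
vise 0.71 [268. 243.] [ 553. -139.    0.]
cell 0.63 [268. 239.] [ 554. -131.   12.]
slot_a 0.75 [269. 226.] [ 558. -108.   48.]
slot_a 0.62 [270. 236.] [ 561. -144.   48.]
slot_b 0.75 [269. 226.] [ 558. -108.   48.]
slot_b 0.62 [270. 236.] [ 561. -144.   48.]
thumb_left 0.61 [217. 202.] [391.  -2.  45.]
thumb_left 0.45 [261. 162.] [540. 173.  45.]
rest 0.95 [260. 177.] [536. 144.   0.]
rest 0.88 [191. 165.] [288. 208.   0.]
rest 0.3 [277. 181.] [596. 124.   0.]
wrist cam [ 326. -540.  385.]
```

View pics/scene.png

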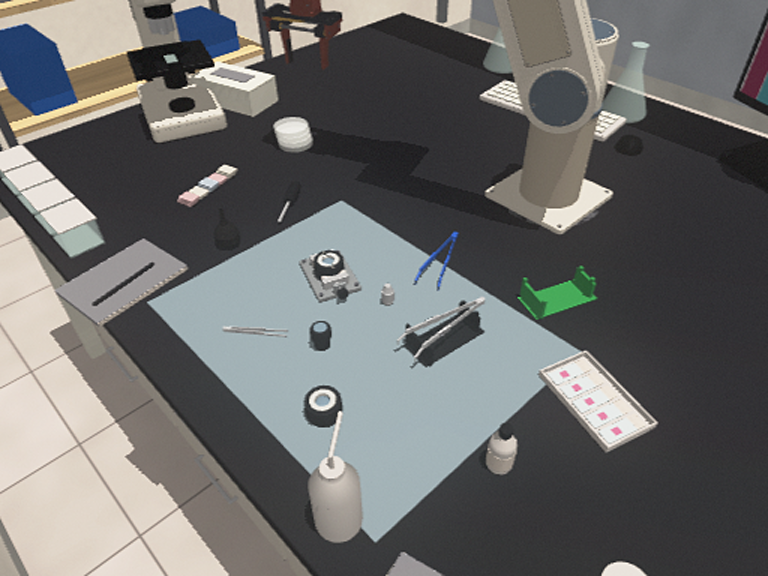

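View pics/side.png

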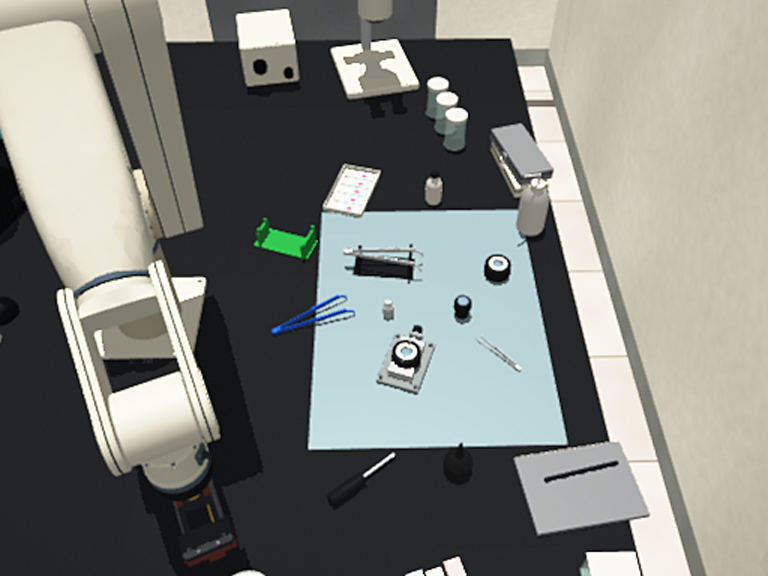

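Candidates (scene/side native px): the blue pair lying on the bench (293,174 / 213,211), the short fine tweezers (170,220 / 333,235), and the steel pair on the black rest (293,214 / 261,172). Only the steel pair fits "long steel, on the black rest"; the green rest is a decoy. The slotted cell is in the vise at about (557,-135). I'll move above the steel pair and confirm in a wrist crop.

Call:
move_arm([
  [13,35,0,0,0,-0.08,87],
  [25,70,0,0,0,-0.16,87],
  [38,105,0,0,0,-0.24,87],
  [51,140,0,0,0,-0.32,87],
  [63,174,0,0,0,-0.41,87],
])

```text
t: 1.62
ee_pos: [314.0, -396.8, 222.7]
orientation: [-2.22, 2.223, -0.0]
ft_force: [-0.4, 0.4, 0.7]
width: 87.1
```

Call:
move_arm([
  [13,35,0,0,0,0,87],
  [25,70,0,0,0,0,87],
  [38,105,0,0,0,0,87],
  [51,140,0,0,0,0,87],
  [63,174,0,0,0,0,87],
])

```text
t: 2.03
ee_pos: [377.1, -222.8, 223.0]
orientation: [-2.224, 2.219, -0.001]
ft_force: [0.2, -0.7, -0.0]
width: 87.0
```

Call:
move_arm([
  [13,35,0,0,0,0,87],
  [25,70,0,0,0,0,87],
  [38,105,0,0,0,0,87],
  [51,140,0,0,0,0,87],
  [63,174,0,0,0,0,87],
])

```text
t: 2.45
ee_pos: [440.2, -48.6, 223.0]
orientation: [-2.224, 2.218, -0.001]
ft_force: [0.8, 0.1, 0.2]
width: 87.0
```

Call:
move_arm([
  [10,35,0,0,0,0,87],
  [20,70,0,0,0,0,87],
  [30,105,0,0,0,0,87],
  [40,140,0,0,0,0,87],
  [50,170,0,0,0,0,87],
])

```text
t: 2.87
ee_pos: [490.0, 121.9, 222.9]
orientation: [-2.225, 2.217, -0.0]
ft_force: [0.7, -0.2, -0.4]
width: 86.9
```

Run:
```python
from h import *
o=get_obs();print(o["t"],o["ee_pos"],o["orientation"],o["qpos"])
c=get_image("wrist"); save(c,"w1.png",scale=1.5)
T=c["camera_from_world"];print(np.round(-T[:3,:3].T@T[:3,3]),np.round(T[:3,:3],2))
for l,z in(("tweezers",45),("thumb_left",45),("thumb_right",45),("tip_left",21),("rest",0),("slot_a",48)):
    for m in mark_of(c,l)[:4]:
        r,k=m["location"]; print(l,round(m["p"],2),np.round([k,r]),np.round(at_z(c,k,r,z),1))
```

```text
2.8667 [490.00136485 121.89158221 222.90075746] [-2.22497778e+00  2.21706572e+00 -2.95282426e-04] [2.20142804e-01 2.46374894e-01 1.89179476e+00 1.86893440e-04
 1.00282555e+00 1.78727630e+00]
[572. 121. 386.] [[ 0.   -1.   -0.  ]
 [ 0.95  0.   -0.3 ]
 [ 0.3   0.    0.95]]
tweezers 0.93 [241. 133.] [534.8 138.   45. ]
tweezers 0.91 [361. 261.] [391.7   2.9  45. ]
thumb_left 0.94 [227. 130.] [538.4 151.8  45. ]
thumb_right 0.61 [261. 135.] [533.4 118.2  45. ]
thumb_right 0.61 [374. 257.] [396.7 -11.8  45. ]
tip_left 0.88 [230.  55.] [610.4 149.7  21. ]
tip_left 0.45 [323. 214.] [439.7  44.3  21. ]
rest 0.74 [190. 307.] [297.7 211.5   0. ]
rest 0.67 [244. 127.] [536.6 136.3   0. ]
rest 0.58 [490. 105.] [ 561.9 -137.7    0. ]
rest 0.28 [226. 131.] [532.4 157.3   0. ]
slot_a 0.72 [506. 104.] [ 564.5 -121.2   48. ]
slot_a 0.62 [369. 140.] [528.7   9.3  48. ]
slot_a 0.31 [ 25. 205.] [458.3 369.4  48. ]
```

View pics/w1.png

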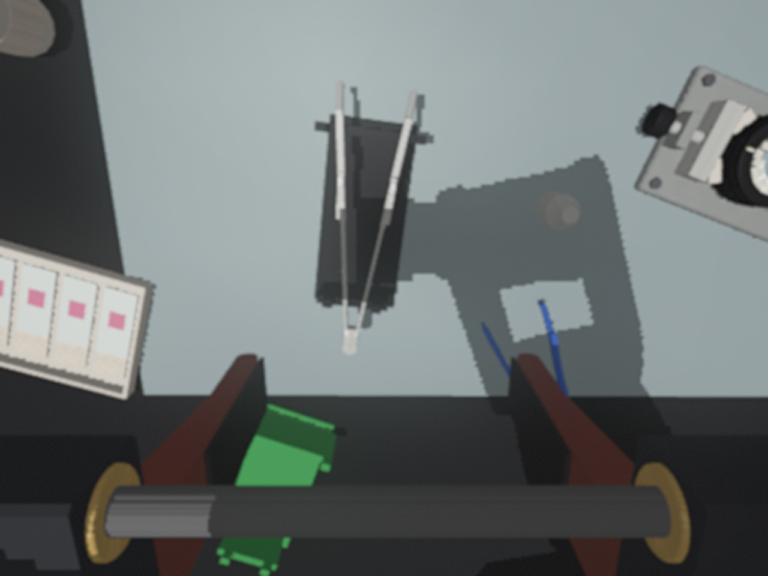

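The only steel long pair on a black rest is confirmed: closed end at (349,342), plates at about (341,190)/(393,195), tips at (340,82)/(415,95). It is unobstructed and its tips point to +x. I'll get closer, directly above.

Call:
move_arm([
  [20,6,-20,0,0,0,87],
  [40,12,-40,0,0,0,87],
  [45,15,-70,0,0,0,87],
  [45,15,-70,0,0,0,87],
])

```text
t: 3.55
ee_pos: [533.0, 132.9, 148.4]
orientation: [2.218, -2.216, -0.006]
ft_force: [-2.2, -1.1, -1.1]
width: 87.1
```

Run:
```python
from h import *
o=get_obs();print(o["t"],o["ee_pos"],o["orientation"])
c=get_image("wrist"); save(c,"w2.png",scale=1.5)
for l,z in(("tweezers",45),("thumb_left",45),("thumb_right",45),("tip_left",21),("tip_right",21),("rest",0)):
    for m in mark_of(c,l)[:3]:
        r,k=m["location"]; print(l,round(m["p"],2),np.round([k,r]),np.round(at_z(c,k,r,z),1))
s=get_image("side"); b=get_image("scene")
for im in(s,b):
  for l,z in(("tweezers",45),("thumb_left",45),("thumb_right",45),("tip_left",21),("tip_right",21)):
    for m in mark_of(im,l)[:2]:
        r,k=m["location"]; print(l,round(m["p"],2),np.round([k,r]),np.round(at_z(im,k,r,z),1))
```

```text
3.55 [532.96883672 132.9086547  148.38922708] [ 2.21843913 -2.2164613  -0.0055095 ]
thumb_left 0.87 [230. 194.] [535.4 154.7  45. ]
thumb_right 0.84 [277. 198.] [531.4 115.8  45. ]
tip_left 0.86 [233. 101.] [609.3 152.7  21. ]
tip_left 0.23 [293. 111.] [600.7 102.3  21. ]
tip_right 0.66 [384. 260.] [461.2   8.7  21. ]
tip_right 0.61 [291. 112.] [599.8 103.8  21. ]
rest 0.96 [252. 178.] [537.8 136.9   0. ]
rest 0.84 [186. 376.] [297.2 215.8   0. ]
rest 0.29 [276. 198.] [517. 114.   0.]
tweezers 0.77 [261. 170.] [538.4 136.8  45. ]
tweezers 0.57 [211. 207.] [374.  -25.7  45. ]
thumb_left 0.62 [213. 203.] [379.4  -7.4  45. ]
thumb_left 0.55 [260. 167.] [537.3 148.7  45. ]
thumb_right 0.64 [259. 172.] [531.3 128.   45. ]
thumb_right 0.61 [215. 212.] [386.6 -44.   45. ]
tip_left 0.62 [277. 172.] [594.7 146.7  21. ]
tip_left 0.6 [230. 200.] [431.2  21.1  21. ]
tip_right 0.67 [235. 205.] [450.1   0.5  21. ]
tip_right 0.4 [280. 180.] [601.9 107.   21. ]
tweezers 0.87 [292. 215.] [529.9 135.   45. ]
tweezers 0.73 [214. 272.] [795.8 132.   45. ]
thumb_left 0.57 [297. 216.] [523.2 145.   45. ]
thumb_left 0.5 [298. 175.] [396.2  35.9  45. ]
thumb_right 0.67 [286. 213.] [534.8 118.4  45. ]
thumb_right 0.6 [286. 173.] [416.2   5.7  45. ]
tip_left 0.49 [276. 241.] [609.2 152.3  21. ]
tip_left 0.4 [292. 196.] [456.1  66.6  21. ]
tip_right 0.52 [282. 189.] [457.2  26.9  21. ]
tip_right 0.46 [261. 229.] [608.6  97.4  21. ]
```

View pics/w2.png

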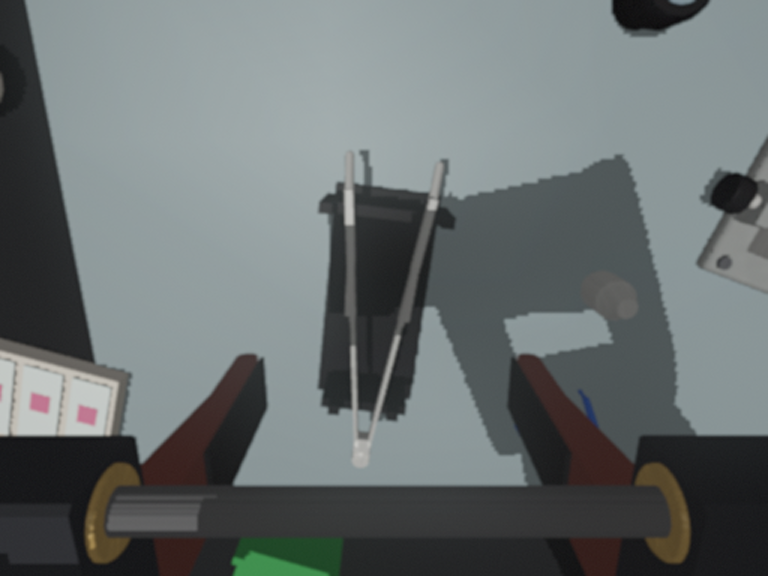

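Left plate is at (345,291), right at (415,297), closed end at (360,463), tips at (349,155)/(440,165). The origin is at about (533.4,135), yaw about -0.10. The arm wasn't quite settled for this shot, so I'll turn, lower, settle and re-measure.

Call:
move_arm([
  [-1,-2,-30,0,0,-0.1,87],
  [-1,-2,-57,0,0,-0.1,87],
  [-1,-2,-57,0,0,-0.1,87],
  [-1,-2,-57,0,0,-0.1,87],
  [-1,-2,-57,0,0,-0.1,87],
])

```text
t: 4.92
ee_pos: [534.4, 132.7, 96.5]
orientation: [-2.111, 2.326, -0.0]
ft_force: [0.5, 0.7, 0.2]
width: 86.8
```

```bash
cat > m.py <<'E'
from h import *
from scipy.spatial.transform import Rotation as R
def state():
    o=get_obs();r=R.from_rotvec(o["orientation"]).as_matrix()
    print("t",round(o["t"],2),"tcp",np.round(o["ee_pos"],1),"xdir",round(np.arctan2(r[1,0],r[0,0]),4),"z",np.round(r[:,2],4),"F",np.round(o["ft_force"],1),"w",round(o["width"],1))
def marks(c,ls,n=2):
    for l,z in ls:
        for m in mark_of(c,l)[:n]:
            r,k=m["location"]; print(l,round(m["p"],2),np.round([k,r],1),np.round(at_z(c,k,r,z),1))
E
python3 - <<'E'
from m import *
state()
c=get_image("wrist"); save(c,"w3.png",scale=1.5)
marks(c,(("tweezers",45),("thumb_left",45),("thumb_right",45),("tip_left",21),("tip_right",21)))
E
```

```text
t 4.92 tcp [534.4 132.7  96.5] xdir -1.6676 z [ 6.e-04  2.e-04 -1.e+00] F [0.5 0.7 0.2] w 86.8
tweezers 0.69 [280.2 221.5] [531.6 116.3  45. ]
thumb_left 0.6 [226.2 222.1] [534.7 153.3  45. ]
thumb_right 0.69 [281.  222.3] [531.  115.8  45. ]
tip_left 0.82 [218.1 111.2] [607.8 152.1  21. ]
tip_left 0.58 [288.6 111.5] [602.9 103.5  21. ]
tip_right 0.92 [288.9 114.8] [600.7 103.4  21. ]
tip_right 0.59 [415.9 274.2] [466.3  10.1  21. ]
```

View pics/w3.png

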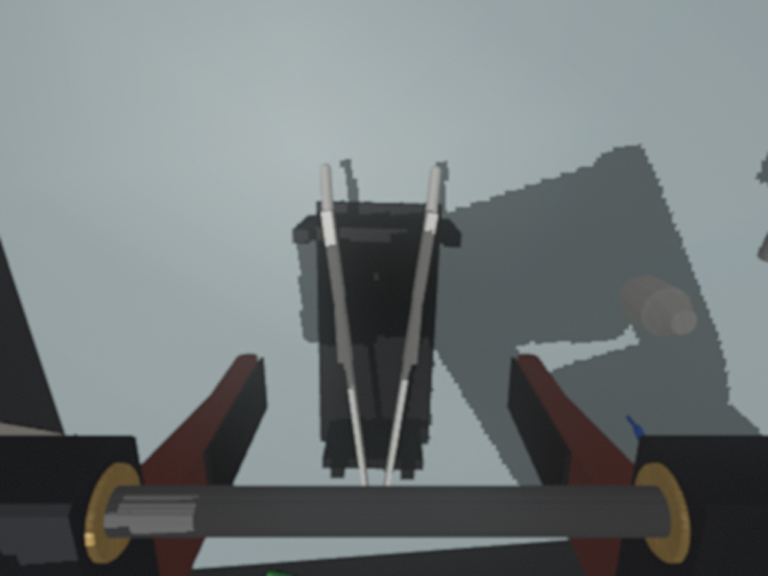

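The yaw matches (tweezers symmetric between the fingers) and the origin is at about (533,134.6). I'll descend with a 2 mm lateral correction and then close gradually.

Call:
move_arm([
  [-1,2,-25,0,0,0,87],
  [-1,2,-45,0,0,0,87],
  [-1,2,-60,0,0,0,80],
  [-1,2,-69,0,0,0,70],
  [-1,2,-69,0,0,0,60],
])

```text
t: 5.63
ee_pos: [531.7, 134.3, 25.3]
orientation: [2.109, -2.325, -0.002]
ft_force: [0.3, 0.2, -0.8]
width: 70.2
```

Call:
move_arm([
  [0,0,0,0,0,0,52],
  [0,0,0,0,0,0,46],
  [0,0,0,0,0,0,42],
  [0,0,0,0,0,0,40],
  [0,0,0,0,0,0,40],
])

```text
t: 6.05
ee_pos: [533.3, 134.7, 27.4]
orientation: [-2.11, 2.326, -0.001]
ft_force: [0.9, 0.2, 0.3]
width: 40.8
```

Run:
```python
from m import *
state()
c=get_image("wrist"); save(c,"w4.png",scale=1.5)
marks(c,(("tweezers",45),("thumb_left",45),("thumb_right",45),("tip_left",21),("tip_right",21)))
```

```text
t 6.05 tcp [533.3 134.7  27.4] xdir -1.668 z [ 1.3e-03  4.0e-04 -1.0e+00] F [0.9 0.2 0.3] w 40.8
tweezers 0.25 [310.1 120.6] [602.5 104.4  45. ]
thumb_left 0.67 [216.  266.6] [537.4 153.5  45. ]
thumb_right 0.74 [293.6 271.3] [531.2 116.   45. ]
tip_left 0.96 [208.1 115.2] [607.8 150.9  21. ]
tip_right 0.59 [306.7 119.1] [601.3 102.5  21. ]
```

View pics/w4.png

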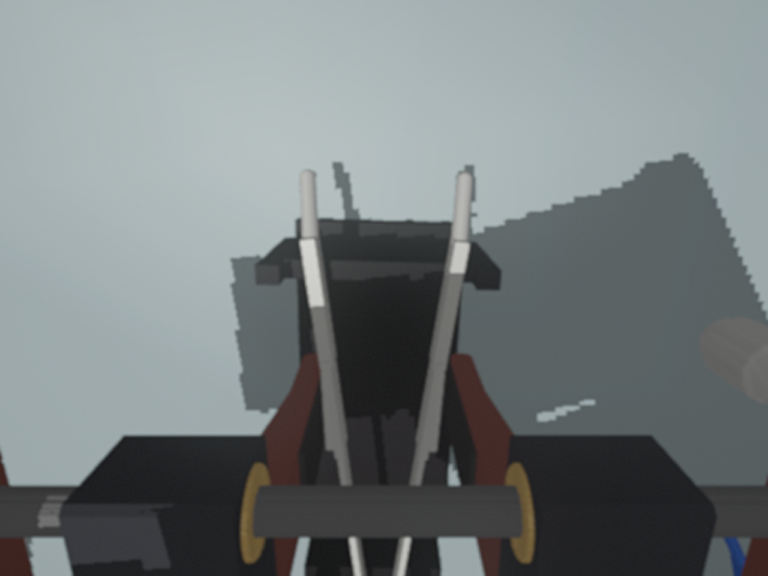

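Plates are centred between the pads (visible ends at about (335,440)/(430,440)). Squeezing to 29 mm, still on the rest.

Call:
move_arm([
  [0,0,0,0,0,0,37],
  [0,0,0,0,0,0,34],
  [0,0,0,0,0,0,31],
  [0,0,0,0,0,0,29],
  [0,0,0,0,0,0,29],
])

```text
t: 6.77
ee_pos: [532.7, 134.5, 26.7]
orientation: [2.111, -2.327, -0.0]
ft_force: [0.6, -0.6, 1.9]
width: 29.3
```

Call:
move_arm([
  [0,0,0,0,0,0,29],
  [0,0,0,0,0,0,29],
  [0,0,0,0,0,0,29],
])

```text
t: 7.02
ee_pos: [532.8, 134.5, 26.7]
orientation: [2.111, -2.327, -0.0]
ft_force: [-0.1, 0.3, 0.9]
width: 29.2
```

Run:
```python
from m import *
state()
c=get_image("wrist"); save(c,"w5.png",scale=1.5)
marks(c,(("tip_left",21),("tip_right",21)))
print(get_obs()["joint_torque"])
```

```text
t 7.02 tcp [532.8 134.5  26.7] xdir -1.668 z [-0. -0. -1.] F [-0.1  0.3  0.9] w 29.2
tip_left 0.83 [225.2 113.6] [607.3 142.1  21. ]
tip_right 0.74 [289.5 270.2] [518.1 116.6  21. ]
tip_right 0.66 [297.5 118.3] [601.6 107.   21. ]
[-8.66235886e-02 -5.30047274e+01 -1.53767610e+01 -2.80579965e-02
 -3.00815189e-02  8.65231210e-03]
```

Tip gap reads about 35 mm (the network over-reads by about 1.5%, having given 48.8 for the free 48). I'll lift and carry gently, since time is plentiful.

Call:
move_arm([
  [0,0,5,0,0,0,29],
  [0,0,15,0,0,0,29],
  [0,0,32,0,0,0,29],
  [0,0,50,0,0,0,29],
  [0,0,65,0,0,0,29],
])

```text
t: 7.58
ee_pos: [532.8, 134.5, 93.3]
orientation: [-2.111, 2.327, -0.0]
ft_force: [0.2, 1.0, -1.5]
width: 29.4
```

Call:
move_arm([
  [0,0,10,0,0,0,29],
  [-5,-15,15,0,0,0,29],
  [-10,-40,15,0,0,0,29],
  [-15,-65,15,0,0,0,29],
  [-20,-90,15,0,0,0,29],
])

```text
t: 8.0
ee_pos: [511.6, 43.2, 106.8]
orientation: [2.112, -2.325, -0.0]
ft_force: [0.5, 0.3, -0.7]
width: 29.3
```

Call:
move_arm([
  [-5,-25,0,0,0,0,29],
  [-10,-50,0,0,0,0,29],
  [-15,-75,0,0,0,0,29],
  [-20,-100,0,0,0,0,29],
  [-25,-125,0,0,0,0,29],
])

```text
t: 8.42
ee_pos: [486.3, -82.1, 106.6]
orientation: [2.11, -2.326, -0.001]
ft_force: [0.5, 0.3, -0.8]
width: 29.0
```

Call:
move_arm([
  [0,-20,0,0,0,0,29],
  [0,-35,0,0,0,0,29],
  [0,-45,0,0,0,0,29],
  [0,-45,0,0,0,0,29],
  [0,-45,0,0,0,0,29],
])

```text
t: 8.83
ee_pos: [487.2, -125.7, 106.6]
orientation: [2.109, -2.328, -0.001]
ft_force: [0.1, 0.3, 0.1]
width: 29.1
```

Run:
```python
from m import *
state()
c=get_image("wrist"); save(c,"w6.png",scale=1.5)
marks(c,(("tip_left",82),("tip_right",82),("slot_a",48),("slot_b",48),("cell",12)),3)
for n in("scene","side"):
    c=get_image(n); print(n); marks(c,(("slot_a",48),("tip_left",82),("tip_right",82)),3)
```

```text
t 8.83 tcp [ 487.2 -125.7  106.6] xdir -1.6693 z [-6.e-04  3.e-04 -1.e+00] F [0.1 0.3 0.1] w 29.1
tip_left 0.82 [ 78.  272.1] [473.3 -11.2  82. ]
tip_left 0.71 [228.5 266.6] [ 467.9 -106.5   82. ]
tip_left 0.66 [226.2 113.2] [ 561.  -116.9   82. ]
tip_right 0.68 [297.9 117.4] [ 555.  -155.6   82. ]
tip_right 0.66 [120.  244.6] [489.5 -41.9  82. ]
slot_a 0.88 [235.6 103.8] [ 564.7 -120.2   48. ]
slot_a 0.84 [288.8 113. ] [ 555.7 -153.7   48. ]
slot_b 0.88 [235.6 103.8] [ 564.7 -120.2   48. ]
slot_b 0.84 [288.8 113. ] [ 555.7 -153.7   48. ]
cell 0.75 [263.4 110. ] [ 557.5 -138.    12. ]
scene
slot_a 0.64 [221.9 172.2] [ 552.2 -129.    48. ]
slot_a 0.62 [214.7 168.3] [ 556.1 -158.2   48. ]
slot_a 0.39 [241.5 142.8] [ 411.3 -198.7   48. ]
tip_left 0.64 [290.6 193.1] [500.   99.2  82. ]
tip_left 0.49 [221.5 163.7] [ 552.6 -126.7   82. ]
tip_right 0.58 [279.2 189.4] [511.4  67.7  82. ]
tip_right 0.47 [213.8 156.3] [ 546.6 -169.8   82. ]
side
slot_a 0.85 [269.1 226.8] [ 557.8 -110.3   48. ]
slot_a 0.64 [269.5 237.7] [ 557.6 -151.6   48. ]
tip_left 0.43 [267.4 217.2] [552.5 -98.9  82. ]
tip_left 0.41 [232.3 200.2] [443.8 -28.6  82. ]
tip_left 0.3 [245.5 215.9] [485.3 -92.3  82. ]
tip_right 0.44 [270.1 226.7] [ 559.4 -135.2   82. ]
```

View pics/w6.png

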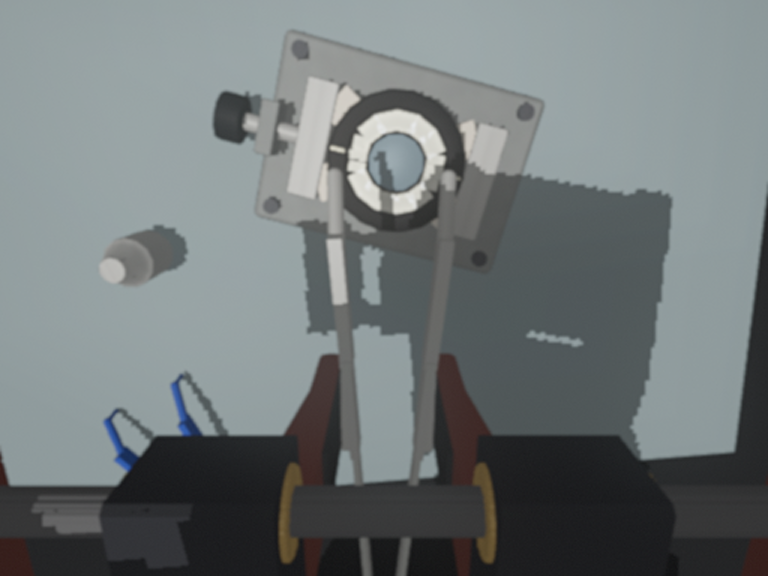

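The tweezers are held level above the vise, with tips at (336,172)/(449,178). Slots are at about (353,156) and (433,169), 34.7 mm apart by measurement, cell yaw about -0.26. I'll align the yaw and back off 20 mm so the slots are unobstructed for a precise measurement.

Call:
move_arm([
  [-5,4,0,0,0,-0.05,29],
  [-10,8,0,0,0,-0.11,29],
  [-14,12,0,0,0,-0.165,29],
  [-14,12,0,0,0,-0.165,29],
  [-14,12,0,0,0,-0.165,29],
])

```text
t: 9.95
ee_pos: [473.8, -113.5, 106.7]
orientation: [-1.914, 2.491, -0.0]
ft_force: [1.0, -0.0, -1.2]
width: 29.0
```

Run:
```python
from m import *
state()
c=get_image("wrist"); save(c,"w7.png",crop=(156,50,356,200),scale=4)
marks(c,(("tip_left",101),("tip_right",101),("slot_a",48),("slot_b",48),("glass",41)),3)
```

```text
t 9.95 tcp [ 473.8 -113.5  106.7] xdir -1.8311 z [ 1.e-04 -1.e-04 -1.e+00] F [ 1.  -0.  -1.2] w 29.0
tip_left 0.76 [102.9 284.6] [475.1 -22.6 101. ]
tip_left 0.61 [224.2 113.7] [ 548.8 -117.6  101. ]
tip_right 0.93 [137.7 249.3] [491.  -50.1 101. ]
tip_right 0.82 [297.4 117.6] [ 537.8 -151.9  101. ]
slot_a 0.73 [224.8 113.9] [ 547.1 -112.1   48. ]
slot_a 0.7 [232.   84.6] [ 563.1 -121.6   48. ]
slot_b 0.73 [224.8 113.9] [ 547.1 -112.1   48. ]
slot_b 0.7 [232.   84.6] [ 563.1 -121.6   48. ]
glass 0.9 [256.3  82. ] [ 560.9 -136.8   41. ]
```

View pics/w7.png

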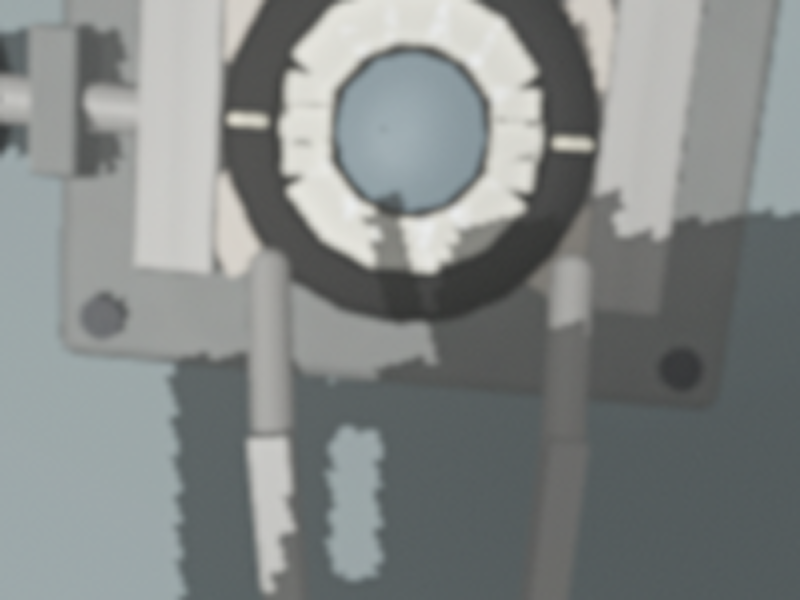

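Both slots and their white marks are clear: crop marks (248,120)/(573,144), slots about (307,124)/(515,138), tips (271,255)/(572,262).

Run:
```python
from m import *
state()
c=get_image("wrist")
f=lambda x,y,z: at_z(c,156+x/4,50+y/4,z)
for n,a,b,z in(("marks",(248,120),(573,144),48),("slots",(307,124),(515,138),48),("tips",(271,253),(572,260),101),("glass",(411,130),(411,130),44)):
    A=f(*a,z);B=f(*b,z);d=A-B;print(n,A[:2].round(1),B[:2].round(1),"mid",((A+B)/2)[:2].round(1),"len",np.linalg.norm(d).round(1),"yaw",np.arctan2(-d[0],d[1]).round(3))
```

```text
t 10.25 tcp [ 474.  -113.6  106.7] xdir -1.8326 z [ 2.e-04 -1.e-04 -1.e+00] F [-0.1 -0.6 -0.7] w 29.0
marks [ 568.2 -114.2] [ 551.6 -162.6] mid [ 559.9 -138.4] len 51.2 yaw -0.331
slots [ 565.3 -123. ] [ 554.8 -154. ] mid [ 560.  -138.5] len 32.7 yaw -0.325
tips [ 549.3 -117.7] [ 538.9 -153.2] mid [ 544.1 -135.4] len 36.9 yaw -0.284
glass [ 560.3 -138.5] [ 560.3 -138.5] mid [ 560.3 -138.5] len 0.0 yaw -0.0
```

Centre is (560.1,-138.4) from marks, slots and glass alike, cell yaw about -0.33, tweezers yaw about -0.29. Turn -0.04, go forward 16.4, and come down to about 10 mm above the ring to check.

Call:
move_arm([
  [8,0,0,0,0,-0.02,29],
  [16.4,0,-5,0,0,-0.04,29],
  [16.4,0,-20,0,0,-0.04,29],
  [16.4,0,-35,0,0,-0.04,29],
  [16.4,0,-43,0,0,-0.04,29],
])

```text
t: 10.72
ee_pos: [490.6, -113.4, 62.2]
orientation: [1.86, -2.531, -0.001]
ft_force: [0.0, -0.5, -0.8]
width: 28.9
```

Call:
move_arm([
  [0,0,0,0,0,0,29],
  [0,0,0,0,0,0,29],
  [0,0,0,0,0,0,29],
])

```text
t: 10.97
ee_pos: [490.7, -113.6, 64.0]
orientation: [-1.861, 2.53, -0.001]
ft_force: [0.0, -0.8, -0.7]
width: 29.2
```

Run:
```python
from m import *
state()
c=get_image("wrist"); save(c,"w8.png",crop=(176,60,336,180),scale=5)
marks(c,(("tip_left",58),("tip_right",58),("slot_a",48),("glass",44)),3)
T=c["camera_from_world"];print(np.round(-T[:3,:3].T@T[:3,3]))
s=get_image("side");b=get_image("scene")
save(s,"s8.png",crop=(230,190,310,270),scale=6);save(b,"b8.png",crop=(180,130,260,210),scale=6)
```

```text
t 10.97 tcp [ 490.7 -113.6   64. ] xdir -1.8732 z [ 5.e-04 -1.e-04 -1.e+00] F [ 0.  -0.8 -0.7] w 29.2
tip_left 0.58 [224.7 115.3] [ 564.7 -120.8   58. ]
tip_right 0.68 [297.9 118.6] [ 552.5 -154.8   58. ]
slot_a 0.83 [289.6 114.6] [ 554.8 -152.1   48. ]
slot_a 0.69 [226.5 114.5] [ 564.6 -120.7   48. ]
glass 0.69 [257.7 110.6] [ 561.4 -136.7   44. ]
[ 569. -139.  227.]
```

View pics/w8.png

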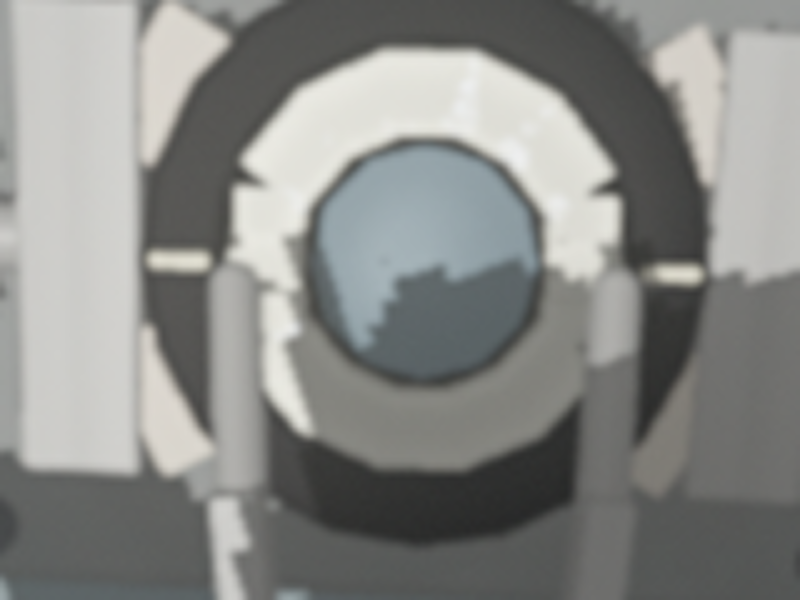

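The tip line slope (0.018) matches the mark line (0.026), and the tips sit beside the slots at (232,270)/(616,277). The gap scaled against the free view looks about 0.9 mm wide. I'll squeeze to 28.5 and compare the free, 29 and 28.5 views in one composite (the camera is rigid to the tool).

Call:
move_arm([
  [0,0,0,0,0,0,28.5],
  [0,0,0,0,0,0,28.5],
  [0,0,0,0,0,0,28.5],
  [0,0,0,0,0,0,28.5],
])

```text
t: 11.65
ee_pos: [490.2, -113.5, 63.7]
orientation: [-1.862, 2.531, -0.0]
ft_force: [-0.0, -1.0, -1.4]
width: 28.7
```

Run:
```python
from m import *
state()
c=get_image("wrist"); cv2.imwrite("raw9.png",c["color"][:,:,::-1])
marks(c,(("tip_left",58),("tip_right",58)),3)
w4=cv2.resize(cv2.imread("pics/w4.png"),(512,384),interpolation=cv2.INTER_AREA)
w8=cv2.resize(cv2.imread("pics/w8.png"),(160,120),interpolation=cv2.INTER_AREA)
w5=cv2.resize(cv2.imread("pics/w5.png"),(512,384),interpolation=cv2.INTER_AREA)
r=cv2.imread("raw9.png")
S=[cv2.resize(x,None,fx=5,fy=5,interpolation=cv2.INTER_CUBIC) for x in(w4[105:135,176:336],w5[105:135,176:336],w8[45:75],r[105:135,176:336])]
cv2.imwrite("pics/cmp.png",np.vstack(S))
```

```text
t 11.65 tcp [ 490.2 -113.5   63.7] xdir -1.873 z [ 0. -0. -1.] F [-0.  -1.  -1.4] w 28.7
tip_left 0.81 [226.5 112.7] [ 565.1 -121.9   58. ]
tip_right 0.91 [295.1 118.3] [ 552.5 -153.3   58. ]
```

View pics/cmp.png

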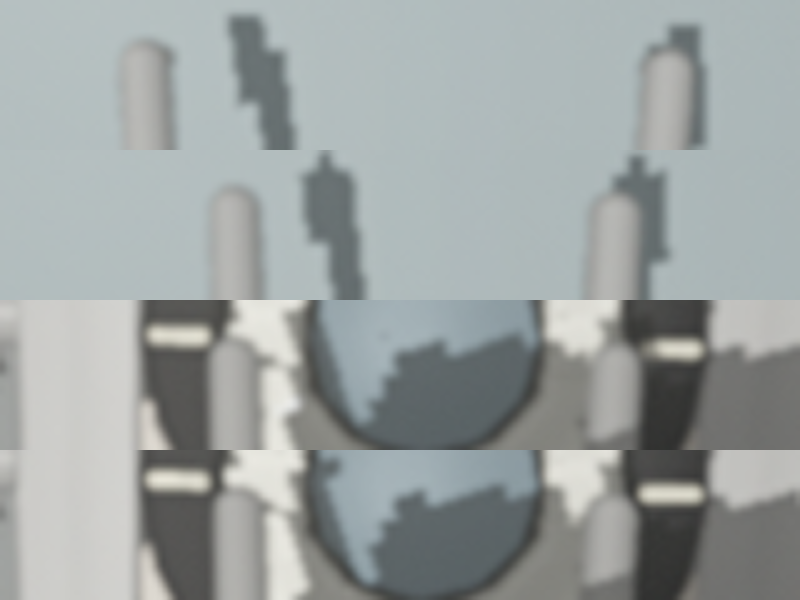

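Rod separations are 520 px (free, 48 mm), 380 at 29, and 372 at 28.5, giving 35.1 mm and 34.3 mm visually. Width-based, 28.5 reads 33.5 mm, so 28.5 is about 34 and I'll keep it. Next is the fine xy offset from pin axis to slots.

Run:
```python
from m import *
state()
c=get_image("wrist")
f=lambda x,y,z: at_z(c,176+x/5-.4,105+y/5-.4,z)
tcp=get_obs()["ee_pos"]
def rep(n,A,B):
    d=A-B;m=(A+B)/2;print(n,A[:2].round(1),B[:2].round(1),"mid",m[:2].round(1),"len",np.linalg.norm(d[:2]).round(1),"yaw",np.arctan2(-d[0],d[1]).round(3),"off",(m-tcp)[:2].round(1),np.linalg.norm((m-tcp)[:2]).round(1))
rep("marks",f(178,31,48),f(672,44,48))
for z in(66,70,74): rep("knee%d"%z,f(237,64,z),f(609,69,z))
mk={l:mark_of(c,l)[0]["location"] for l in("tip_left","tip_right")}
rep("net",*[at_z(c,mk[l][1],mk[l][0],58) for l in mk])
for l in ("glass","cell"):
  for m in mark_of(c,l)[:1]: print(l,at_z(c,m["location"][1],m["location"][0],41 if l=="glass" else 12).round(1))
```

```text
t 11.8 tcp [ 490.2 -113.5   63.7] xdir -1.873 z [ 0.  0. -1.] F [ 0.2  0.6 -0.3] w 28.8
marks [ 568.1 -113.6] [ 551.7 -162.2] mid [ 559.9 -137.9] len 51.3 yaw -0.327 off [ 69.7 -24.5] 73.9
knee66 [ 563.7 -120.5] [ 552.9 -153.7] mid [ 558.3 -137.1] len 34.9 yaw -0.314 off [ 68.2 -23.6] 72.2
knee70 [ 563.9 -121. ] [ 553.3 -153.3] mid [ 558.6 -137.2] len 34.0 yaw -0.314 off [ 68.4 -23.7] 72.4
knee74 [ 564.  -121.4] [ 553.7 -153. ] mid [ 558.9 -137.2] len 33.2 yaw -0.314 off [ 68.7 -23.7] 72.7
net [ 564.9 -120.7] [ 551.6 -153.7] mid [ 558.3 -137.2] len 35.6 yaw -0.385 off [ 68.1 -23.7] 72.1
glass [ 560.1 -137.2   41. ]
cell [ 559.3 -136.4   12. ]
```

Knee-based and network estimates agree: pin mid is (558.4,-137.2), gap 34.0, and the slot centre is (560.0,-137.9). I'll correct by +1.8 in x and turn -0.01, then descend slowly watching the force (pin bottom at z≈58, floor at 43).

Call:
move_arm([
  [1.8,0,0,0,0,-0.01,28.5],
  [1.8,0,-2,0,0,-0.01,28.5],
  [1.8,0,-5,0,0,-0.01,28.5],
  [1.8,0,-7,0,0,-0.01,28.5],
  [1.8,0,-7,0,0,-0.01,28.5],
])

```text
t: 12.47
ee_pos: [491.5, -113.4, 56.1]
orientation: [1.849, -2.539, -0.001]
ft_force: [-0.4, 0.6, -0.8]
width: 28.3
```

Call:
move_arm([
  [0,0,0,0,0,0,28.5],
  [0,0,0,0,0,0,28.5],
])

```text
t: 12.63
ee_pos: [491.9, -113.5, 56.6]
orientation: [1.849, -2.54, -0.0]
ft_force: [0.3, -0.1, -0.7]
width: 28.8
```

Run:
```python
from m import *
state()
c=get_image("wrist"); save(c,"w10.png",crop=(176,70,336,160),scale=5)
marks(c,(("tip_left",51),("tip_right",51),("slot_a",48)))
```

```text
t 12.63 tcp [ 491.9 -113.5   56.6] xdir -1.8829 z [-2.e-04  0.e+00 -1.e+00] F [ 0.3 -0.1 -0.7] w 28.8
tip_left 0.82 [225.6 114.8] [ 566.  -121.9   51. ]
tip_right 0.68 [295.4 118.2] [ 553.9 -154.1   51. ]
slot_a 0.86 [224.3 117.4] [ 564.9 -120.6   48. ]
slot_a 0.86 [293.9 117. ] [ 554.4 -153.8   48. ]
```

View pics/w10.png

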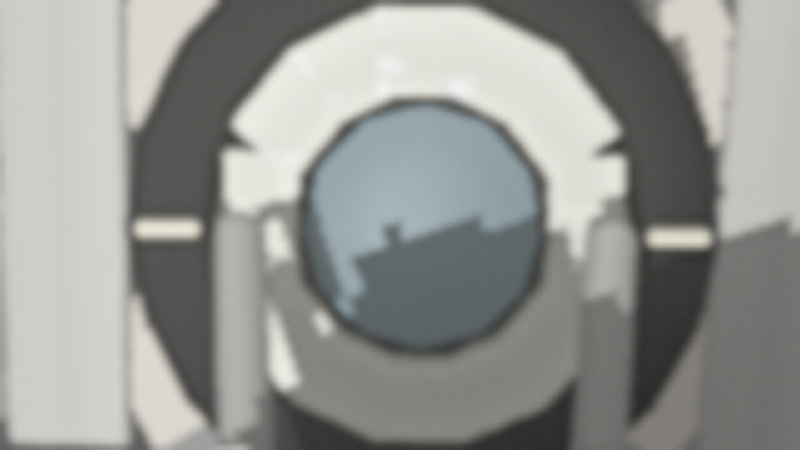

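Marks are at (168,229)/(679,238) and tips are over the slots at (237,~239)/(608,~242). The network's tip mid (560.0,-138.0) and slot mid (559.7,-137.2) agree. Lowering in small steps.

Call:
move_arm([
  [0,0,-1,0,0,0,28.5],
  [0,0,-2,0,0,0,28.5],
  [0,0,-3,0,0,0,28.5],
  [0,0,-3.5,0,0,0,28.5],
  [0,0,-3.5,0,0,0,28.5],
])

```text
t: 13.25
ee_pos: [491.8, -113.4, 53.0]
orientation: [1.849, -2.54, -0.0]
ft_force: [-0.2, -0.8, 0.3]
width: 29.1
```

Call:
move_arm([
  [0,0,-0.5,0,0,0,28.5],
  [0,0,-1,0,0,0,28.5],
  [0,0,-1.5,0,0,0,28.5],
  [0,0,-1.5,0,0,0,28.5],
  [0,0,-1.5,0,0,0,28.5],
])

```text
t: 13.67
ee_pos: [491.9, -113.5, 51.7]
orientation: [1.849, -2.54, -0.0]
ft_force: [0.3, 0.8, -1.1]
width: 28.8
```

Run:
```python
from m import *
state()
for i in range(4):
    c=get_image("wrist"); state(); marks(c,(("tip_left",46),("tip_right",46)),1)
```

```text
t 13.67 tcp [ 491.9 -113.5   51.7] xdir -1.883 z [-0.  0. -1.] F [ 0.3  0.8 -1.1] w 28.8
t 13.72 tcp [ 492.  -113.5   51.7] xdir -1.883 z [ 0.  0. -1.] F [-0.1 -0.4 -1.5] w 28.6
tip_left 0.77 [224.4 112. ] [ 567.4 -121.8   46. ]
tip_right 0.61 [ 90.9 225.4] [533.4 -32.8  46. ]
t 13.87 tcp [ 492.  -113.5   51.7] xdir -1.883 z [ 0.  0. -1.] F [ 0.6  0.2 -1. ] w 28.4
tip_left 0.91 [226.3 113.3] [ 566.6 -122.5   46. ]
tip_right 0.48 [232.2 269.5] [484.5 -97.   46. ]
t 14.02 tcp [ 491.9 -113.5   51.7] xdir -1.883 z [-0.  0. -1.] F [-0.1 -0.5 -0.3] w 28.8
tip_left 0.77 [227.9 115. ] [ 565.6 -123.    46. ]
tip_right 0.65 [297.7 118. ] [ 553.7 -155.2   46. ]
t 14.17 tcp [ 492.  -113.5   51.7] xdir -1.883 z [ 0.  0. -1.] F [ 0.8 -0.3 -0.6] w 28.5
tip_left 0.95 [224.1 114.1] [ 566.6 -121.3   46. ]
tip_right 0.68 [297.5 118.4] [ 553.6 -155.1   46. ]
```

No contact force (mean Fz ≈ -0.9, which is just the tweezers' weight) with tips nominally 2 mm deep. Deepening by 1.6 mm.

Call:
move_arm([
  [0,0,-0.5,0,0,0,28.5],
  [0,0,-1,0,0,0,28.5],
  [0,0,-1.6,0,0,0,28.5],
  [0,0,-1.6,0,0,0,28.5],
  [0,0,-1.6,0,0,0,28.5],
])

```text
t: 14.68
ee_pos: [491.9, -113.5, 50.0]
orientation: [1.849, -2.54, -0.0]
ft_force: [0.1, -0.9, -0.9]
width: 28.4
```

Run:
```python
from m import *
F=[];M=[];W=[]
for i in range(12):
    c=get_image("wrist"); o=get_obs(); F.append(o["ft_force"]); M.append(o["moment"]);W.append(o["width"])
print(np.mean(F,0).round(2),np.std(F,0).round(2),np.mean(M,0).round(3),np.std(M,0).round(3),np.mean(W).round(2))
state()
b=get_image("scene");s=get_image("side")
A=cv2.resize(c["color"][70:160,176:336],(800,450),interpolation=cv2.INTER_CUBIC)
g=lambda im,x,y:cv2.resize(im["color"][y-18:y+12,x-40:x+40],(400,150),interpolation=cv2.INTER_CUBIC)
cv2.imwrite("pics/fin.png",np.vstack([A,np.hstack([g(b,218,176),g(s,269,231)])])[:,:,::-1])
```

```text
[ 0.07 -0.1  -0.81] [0.5  0.49 0.46] [0.044 0.026 0.007] [0.028 0.037 0.038] 28.71
t 15.28 tcp [ 491.9 -113.5   50.1] xdir -1.883 z [ 0.  0. -1.] F [ 0.3  0.4 -1. ] w 28.8
```

View pics/fin.png

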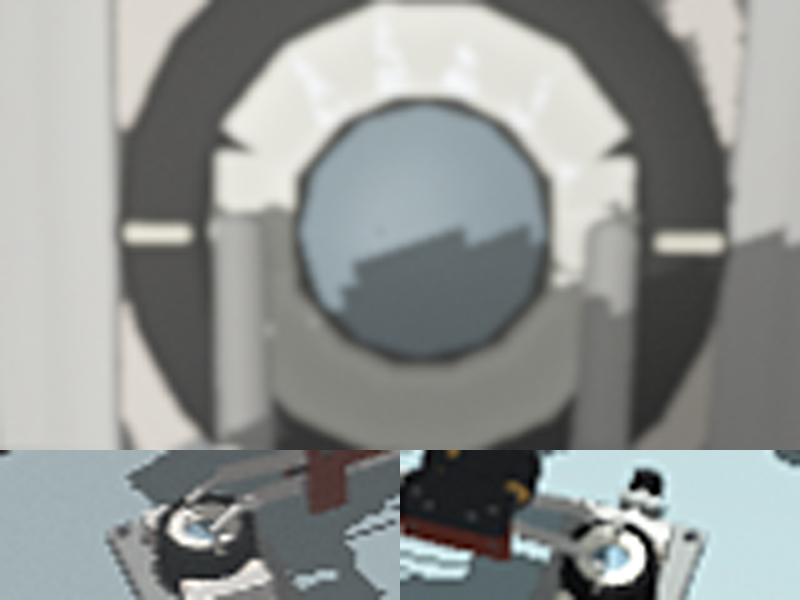

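Both pins sit in the slots: left (240,237), right (608,242), against marks at (158,233)/(689,243). Fz is steady at -0.8 N (weight only), so they are about 3.7 mm deep without pressing, clear of the glass. Handing in.

Run:
```python
from m import *
state(); print(close_job())
```

```text
t 15.38 tcp [ 492.  -113.5   50.1] xdir -1.883 z [ 1.e-04 -0.e+00 -1.e+00] F [-0.2  1.   0.1] w 28.4
the job is handed in; nothing more can be done
None
```

I took the long steel tweezers off the black rest and squeezed them to a tip gap of about 34 mm. Both tips are now in the lens-cell slots, and the gripper still holds the tweezers. I handed the job in at 15.4 s with the pins in the slots.

- **Position:** in the last wrist picture the tip midpoint and tip line match the two white slot marks to well under 1 mm. The pins are about 3.7 mm deep by calculation from the arm height; the pins themselves are hidden under the blades.
- **Contact:** the mean vertical force was -0.8 N, which is about the tweezers' own weight. I saw no sign of pressing on the floor, the ring or the glass. Force noise is about 0.5 N per reading, so a very light touch could go unseen.
- **Gap:** the checks disagreed slightly. The finger width (28.7 mm on average, commanded 28.5) implies about 33.5 mm, while the pictures gave 34.0–34.6 mm. I set the squeeze in between.
- **Network misses:** the recognition network sometimes put the right tip elsewhere, so I relied on my own readings from the pictures for it.

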